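# Soap away, lid clicked shut

## Robot

A 6-joint arm with a two-finger parallel gripper is mounted at the origin on the work surface. World frame = base frame: x ahead of the robot, y to its left, z up, the work surface at z = 0. Lengths are in m, angles in degrees, forces in N, time in s.
With the tool pointing down it reaches from about 0.4 to 0.825 m from the base axis. Payload 7 kg.
Tool frame: the origin (TCP) lies midway between the tips of the shut fingers; the grasp point (between the pads) lies 19 mm behind it; x points along the fingers, z is the direction in which the jaws open and shut, and the axes are right-handed (so a half turn about x gives the same grasp; the last joint's range is limited). The gripper opens to 88 mm and grips with 3 to 60 N. Pads are 19 mm wide; open, the fingers measure 130 mm over their backs; the gripper's body (78 mm by 193 mm) begins 47 mm behind the grasp point.
Start: joints at [86.293, 20.546, 0.682, 0, -70.136, -16.507], TCP at [0.233, 0.633, 0.227] pointing down, gripper open.
Joint ranges: [-176.03, 176.03], [-82.01, 121.73], [-58.28, 71.71], [-173.87, 95.51], [-174.79, -0.11], [-173.66, 173.66]. Speed limits (degrees/s): [136.94, 136.94, 172.46, 180, 180, 180].

## Interface

Orientations are given as [roll, pitch, yaw] about the fixed x, y, z axes, in that order (R = Rz(yaw) Ry(pitch) Rx(roll)).
In Python, from plant import ctrl gives the robot as it stands.
- The arm moves only by the tool servo_tool, never from a script. Its argument "motion" is a list of rows, each an object with "offset": the shift along the tool's x, y, z in m, a list of three; "roll": the turn about the tool's x in degrees; "claw": the opening, from -1 (shut) to 1 (fully open), so that 0 is half open. In form: [{"offset": [x, y, z], "roll": roll, "claw": claw}, ...]. A call has 1 to 12 rows; each row shifts and turns the commanded pose from where the row before left it, along the tool's axes as they then stand; what a row does not reach is not made up. A row lasts 1/8 s, in which the tool goes at most 62.5 mm and 10.7 degrees, less where a joint would pass 70% of its speed; a pose out of reach is approached as far as the arm can. A call is refused whole if a number of a shift passes 0.0625 or a number of a turn 10.7, either way. A call with a gripper value outside its range is refused whole. The fingers move at their own pace and stop on an object; the grip force is fixed at half the most. Time passes only in rows, so rows that do not move let the fingers close. It gives the time, the measured TCP pose, the force and the opening at its end, in the units of the state.
- ctrl.get_obs(): the state, without advancing time (a new reading comes with each control period).
- ctrl.snapshot(name): name is "scene" or "side" or "wrist"; returns a dict with "frame" (400x640x3 uint8, blue, green, red), "z_map" (400x640 float32, m along the optical axis (not along the pixel's ray), 0 where there is no reading), "mtx" (3x3 intrinsics, pixels), "k1" (the pictures are not rectified: a ray, as slopes to the right and down, at radius r is drawn at 1 + k1 r^2 times it, then the intrinsics apply), "extrinsics" (4x4, takes a point from camera to world coordinates). Camera axes: x right, y up, looking along -z (the intrinsics and any distortion apply to the point x, -y, -z); pixel columns grow to the right and rows downward; lengths in m; the calibration is good to about 2 mm. A picture is of the moment at which its call begins.
- ctrl.close_job(): hands the job in, once; it reports no verdict.
The state is a dict: "clock": time; "joint_pos": joint angles; "qvel": joint speeds; "tau": joint torques, N m; "tool_pos": TCP position; "orientation": TCP orientation; "force": force on the tool from outside, world axes, zero at the start; "moment": the same for the moment, N m; "opening": finger opening in m.
Only numpy, scipy, OpenCV 4.12 (cv2) and the standard library are available. Lean on these libraries where they do the work, as an engineer would, in place of code of your own. Each camera call takes 0.05 s, during which the arm holds its last target.

## Task

Put the bar of soap flat into the open soap box, then slide the box's lid shut along its rails until its spring tongue clicks down behind the catch. Push slowly and gently: feel for the click, do not force the lid against its stop, and leave the scrubbing brush lying where it is.

Things in the scene. Friction and masses are not known exactly. Their poses are not given: they have to be found in the camera images.
- soap_box: White plastic soap box screwed to the plank, open above: 200 mm long (its x, -100 to +100 mm), 132 mm wide (y), 54 mm high. Origin on the plank under its centre; x is the way the lid slides shut, z up. Inside: floor 5 mm above the plank, free from y = -54 to +42 mm. A fixed hood (top 61 mm up) covers the last 48 mm at the +x end; the lid's front runs in under it.
- rail_mouth (a point): Point at the box's -x end, where the lid runs into the rails: x = -100, y = 0, z = 44 mm of the box. Grooved rails along both long walls carry the lid: its underside runs 44 mm above the plank, a lip (top 54 mm up, 11 mm wide) holds each side edge down, about 1 mm play all round. The box's -x end is only 42 mm high, so the lid passes over it.
- catch_nominal (a point): Middle setting of the catch, at x = 48, y = 48, z = 43 mm of the box: flat track, ramp, 2 mm ledge, pocket, then a hard stop for the lid's front edge. The catch is adjustable and screwed tight anywhere up to 18 mm either way along x from here; its setting is not measured. The lid's x in the box frame at the stop is thus -21 to +15 mm. The tongue meets the ramp about 11 mm and clicks 2 to 4 mm before the stop.
- box_well (a point): Point on the inner floor of the soap box (5 mm above the plank), in the middle of the part left open, at x = 8, y = -6 mm of the box: the place for the soap, long side along the box's x. With the lid as it starts, at least 88 mm of the box's length lies open around it.
- lid: White lid, 186 (x) by 120 by 4 mm, 0.1 to 0.17 kg, in the rails, open. Origin on its underside, 73 mm behind its front edge, axes as the box's. Its x in the box frame starts at -109 to -125 mm. Its spring tongue drags: sliding takes 2 to 6 N, climbing to the ledge 6 to 11 N, at the click the force drops to near 0, then rises steeply at the stop. Over 30 N between lid and box (rails included) counts as forcing.
- lid_rib (a point): Centre of the push rib on top of the lid: 60 mm long across the lid (y), 10 mm thick (x), 18 mm high, standing from 48 to 66 mm above the plank. 60 mm behind the lid's origin, 13 mm above its underside. Push it from behind (from -x, the lid goes on 48 mm behind it) or pinch it across its 10 mm.
- soap_center (a point): Centre of the bar of soap, ivory, 66 mm (x) by 40 mm (y) by 28 mm (z), 0.08 to 0.17 kg, lying flat on the plank to the robot's left of the soap box.
- scrub_brush: Bystander: wooden scrubbing brush, 100 by 45 by 38 mm, between the robot and the soap; origin under its centre.
- tongue_mid (a point): Point on top of the lid's spring tongue, 12 mm ahead of its root (tongue: strip 10 mm wide, 43 mm long; this point 27 mm ahead of and 48 mm to +y of the lid's origin). Before the click the tongue's tip, 30 mm farther ahead, stands 2 to 5 mm proud of the lid and this point only 0.5 to 1.5 mm; clicked in, all lies flush, this point 4 mm above the lid's underside.
There are look-alikes about, which are no part of the job. What is shaped like the part that bears soap_center but blue, green or red is not meant.

How it is judged (in metres and radians):
On the way:
1. the soap lies flat in the box, let go, while the lid is still open (z of soap_center in the frame of soap_box below 0.023 m and horizontal distance between soap_center and box_well below 0.04 m and x of lid in the frame of soap_box below -0.05 m and contact force between the fingers and soap below 0.01 N), for 0.2 s.
At the end, for the whole second after the job is handed in: The lid is shut in its rails with the tongue clicked in behind the catch (tongue flush: tongue_mid less than 4.25 mm above the lid's underside; lid's x in the box frame above -26 mm), the soap lies flat inside the box (its centre under 23 mm above the plank), and lid and soap are at rest (z of tongue_mid in the frame of lid below 0.00425 m and x of lid in the frame of soap_box above -0.026 m and z of lid in the frame of soap_box between 0.04 and 0.048 m and z of soap_center in the frame of soap_box below 0.023 m and horizontal distance between soap_center and soap_box below 0.1 m and linear speed of each of lid, soap below 0.01 m/s); the robot touches nothing.
It fails at once if the lid is forced: more than 30 N between lid and box (contact force between soap_box and lid above 30 N).
It fails at once if the scrubbing brush is moved by more than 30 mm (distance of scrub_brush from where it was at the start of the episode above 0.03 m).
It also fails if it takes over 72 s, if anything falls off the work surface, if the arm or the gripper's body presses on something with over 40 N, if the wrist force passes 120 N, or if a joint passes its speed limit or range.

## Working session

There is one attempt and no reset: what is moved stays moved. The work goes in short steps, Python scripts to look and compute and a tool call to move; the robot and the scene stay as the last step left them, time stands still between calls to the robot, and variables do not carry over. Pictures are saved under pics/ and viewed, and the job is handed in when it is done.

Besides the shell and the picture viewer there is one more tool, called after "Request:" by a JSON object that holds its "op" and its "data", one argument or row to a line. servo_tool: Moves the arm, as the interface text tells. Its arguments: {"type":"object","properties":{"motion":{"type":"array"}},"required":["motion"]}

```bash
ls; mkdir -p pics; python3 - <<'E'
from plant import ctrl
import cv2
o=ctrl.get_obs(); print(o)
for n in ("scene","side","wrist"):
    s=ctrl.snapshot(n); cv2.imwrite(f"pics/{n}0.png",s["frame"]); print(n,s["mtx"],s["k1"],s["extrinsics"].round(4))
    import numpy as np; np.savez(f"{n}0.npz",**{k:np.array(v) for k,v in s.items()})
E
```

```text
pics
{'clock': 0.0, 'joint_pos': array([ 8.62931056e+01,  2.05928617e+01,  6.32787945e-01, -2.09247574e-02,
       -7.01339263e+01, -1.65063486e+01]), 'qvel': array([ 0.10258522,  0.03884648, -0.012068  , -0.00814293,  0.08472686,
       -0.08635981]), 'tau': array([ 2.96361559e-04, -5.82723570e+01,  2.93050611e+01,  6.99729413e+00,
        7.00452380e-03, -1.61287462e-04]), 'tool_pos': array([0.23308019, 0.6329606 , 0.22559655]), 'orientation': array([   4.68886283,   89.90396322, -105.53150703]), 'force': array([-0.10515691, -0.43509197, -0.28559141]), 'moment': array([-0.03531429, -0.00155321, -0.03937416]), 'opening': 0.08736337322193881}
scene [[423.64936189   0.         322.94768721]
 [  0.         423.64936189 201.23874133]
 [  0.           0.           1.        ]] -0.05531699719103912 [[-0.5977 -0.6221  0.5058  1.0195]
 [ 0.8016 -0.4756  0.3622  0.4803]
 [ 0.0152  0.6219  0.783   0.8124]
 [ 0.      0.      0.      1.    ]]
side [[453.49354314   0.         327.27775425]
 [  0.         453.49354314 189.40894684]
 [  0.           0.           1.        ]] -0.10427560622930236 [[ 0.7361  0.4436 -0.5112 -0.0238]
 [-0.6768  0.4929 -0.5468 -0.4745]
 [ 0.0094  0.7485  0.663   0.7615]
 [ 0.      0.      0.      1.    ]]
wrist [[349.0121519    0.         320.32612671]
 [  0.         349.0121519  203.43552621]
 [  0.           0.           1.        ]] -0.0035247323380668875 [[-0.3449  0.8937  0.2871  0.3104]
 [-0.9386 -0.329  -0.1034  0.604 ]
 [ 0.0021 -0.3051  0.9523  0.3838]
 [ 0.      0.      0.      1.    ]]
```

View pics/scene0.png

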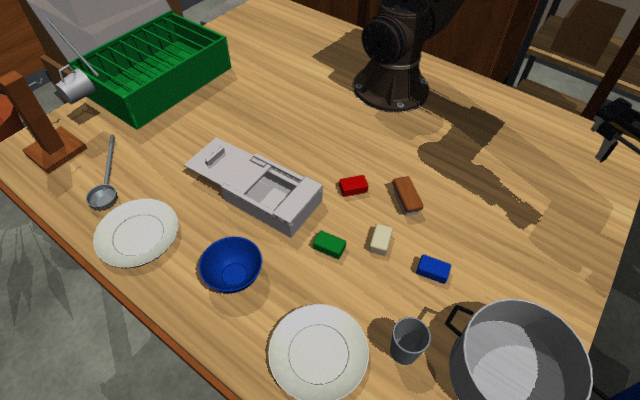

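View pics/side0.png

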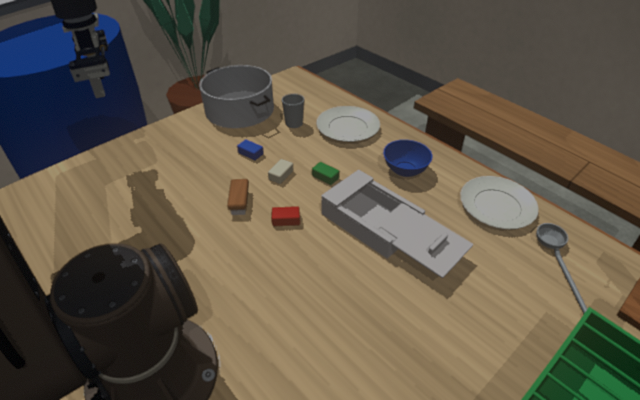

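View pics/wrist0.png

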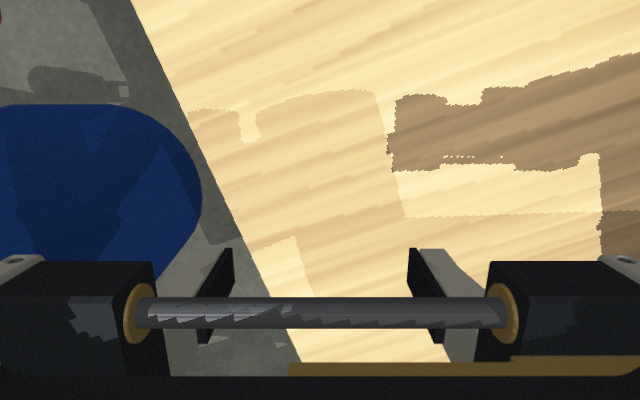

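The scene view shows the box at about (255,185), with the rib at (215,155) and the hood at (300,200). The ivory soap is at (380,240) and the brush at (407,195). The side view agrees: soap (281,171), rib (438,243), hood (350,190). Next I measure these.

```bash
cat > h.py <<'E'
import numpy as np, cv2
def rays(s,uv):
    K=s["mtx"];uv=np.asarray(uv,float).reshape(-1,1,2)
    return cv2.undistortPoints(uv,K,np.array([float(s["k1"]),0,0,0,0])).reshape(-1,2)
def plane(s,uv,z):
    a=rays(s,uv);E=s["extrinsics"];d=np.c_[a[:,0],-a[:,1],-np.ones(len(a))]@E[:3,:3].T
    t=(z-E[2,3])/d[:,2];return E[:3,3]+d*t[:,None]
def cloud(s):
    H,W=s["z_map"].shape;u,v=np.meshgrid(np.arange(W),np.arange(H))
    a=rays(s,np.stack([u.ravel(),v.ravel()],1));z=s["z_map"].ravel();E=s["extrinsics"]
    P=np.c_[a[:,0]*z,-a[:,1]*z,-z]@E[:3,:3].T+E[:3,3]
    P[z==0]=np.nan;return P.reshape(H,W,3)
def blob(m,seed):
    n,l=cv2.connectedComponents(m.astype(np.uint8));return l==l[seed[1],seed[0]]
E
python3 - <<'E'
from h import *
np.set_printoptions(precision=4,suppress=True)
for n,soap,br,rib,hood in (("scene",(380,240),(407,195),(213,155),(300,205)),("side",(281,171),(238,195),(438,243),(345,190))):
    s=dict(np.load(n+"0.npz"));C=cloud(s)
    for nm,p in (("soap",soap),("brush",br),("rib",rib),("hood",hood)): print(n,nm,C[p[1],p[0]],"table near soap",C[soap[1]+25,soap[0]][2])
    for nm,p,h in (("soap",soap,.028),("brush",br,.038)):
        w=C[p[1]-40:p[1]+40,p[0]-40:p[0]+40]
        hgt=np.abs(C[...,2]-h)<0.006
        m=blob(hgt,p)
        r=cv2.minAreaRect(C[m][:,:2].astype(np.float32)*1000);print(nm,m.sum(),C[m].mean(0),r)
E
```

```text
scene soap [0.5237 0.2832 0.0276] table near soap -0.00015087919532474903
scene brush [0.3832 0.2696 0.0385] table near soap -0.00015087919532474903
scene rib [ 0.5833 -0.1699  0.0626] table near soap -0.00015087919532474903
scene hood [0.5739 0.098  0.0606] table near soap -0.00015087919532474903
soap 448 [0.5163 0.2802 0.0273] ((514.443603515625, 279.3719787597656), (66.95738983154297, 39.92654800415039), 18.700721740722656)
brush 596 [0.3768 0.2668 0.0374] ((374.00335693359375, 265.13043212890625), (102.16302490234375, 44.698246002197266), 50.22544479370117)
side soap [0.5038 0.2645 0.0254] table near soap -0.001068842768148559
side brush [0.3634 0.2506 0.0368] table near soap -0.001068842768148559
side rib [ 0.5708 -0.1755  0.0643] table near soap -0.001068842768148559
side hood [0.546  0.0745 0.0605] table near soap -0.001068842768148559
soap 257 [0.5095 0.2752 0.0262] ((511.23382568359375, 277.257568359375), (67.27392578125, 41.95991134643555), 17.4725341796875)
brush 501 [0.3677 0.2596 0.0361] ((370.1390686035156, 262.685791015625), (99.02080535888672, 44.68458557128906), 52.01239013671875)
```

```bash
python3 - <<'E'
from h import *
np.set_printoptions(precision=4,suppress=True)
for n in ("scene","side"):
    s=dict(np.load(n+"0.npz"));C=cloud(s)
    f=s["frame"].astype(int)
    R=(C[...,0]>.4)&(C[...,0]<.75)&(C[...,1]>-.3)&(C[...,1]<.18)&(C[...,2]<.09)
    grey=(f.max(2)-f.min(2)<30)
    for lo,hi in ((.0575,.068),(.046,.068),(.030,.068)):
        m=R&grey&(C[...,2]>lo)&(C[...,2]<hi)
        k,l,st,ce=cv2.connectedComponentsWithStats(m.astype(np.uint8))
        for i in range(1,k):
            if st[i,4]>40:
                P=C[l==i];print(n,lo,st[i,4],P.mean(0),cv2.minAreaRect(P[:,:2].astype(np.float32)*1000), cv2.boxPoints(cv2.minAreaRect(P[:,:2].astype(np.float32)*1000)).tolist())
    big=cv2.resize(s["frame"][120:300,160:360] if n=="scene" else s["frame"][150:290,290:490],None,fx=4 if n!="scene" else 3.3,fy=4 if n!="scene" else 3.3,interpolation=cv2.INTER_CUBIC)
    cv2.imwrite(f"pics/{n}_box.png",big)
    s0=(380,240) if n=="scene" else (281,171)
    m=blob(np.abs(C[...,2]-.028)<.006,s0);P=C[m][:,:2];w,v=np.linalg.eigh(np.cov(P.T));print("soap axis",np.degrees(np.arctan2(v[1,1],v[0,1])))
E
```

```text
scene 0.0575 110 [ 0.5802 -0.1685  0.063 ] ((579.3871459960938, -169.312255859375), (61.24863815307617, 12.927507400512695), 3.9723076820373535) [[548.388671875, -164.98550415039062], [549.2841796875, -177.8819580078125], [610.3856201171875, -173.63900756835938], [609.4901123046875, -160.7425537109375]]
scene 0.0575 973 [0.5658 0.082  0.0609] ((562.3495483398438, 81.00082397460938), (134.63523864746094, 49.2049674987793), 3.24922513961792) [[493.74566650390625, 101.74824523925781], [496.53460693359375, 52.62237548828125], [630.9534301757812, 60.25340270996094], [628.1644897460938, 109.3792724609375]]
scene 0.046 3813 [ 0.5748 -0.042   0.0528] ((571.8964233398438, -57.45640563964844), (134.57232666015625, 327.9732666015625), 3.9695932865142822) [[493.41937255859375, 101.47879028320312], [516.1239624023438, -225.7076416015625], [650.3734741210938, -216.3916015625], [627.6688842773438, 110.79483032226562]]
scene 0.03 4939 [ 0.5753 -0.0454  0.0503] ((572.06298828125, -59.35530090332031), (135.0071258544922, 332.0419921875), 3.894077777862549) [[493.4404296875, 101.6980972290039], [515.99
[... 1281 characters left out ...]
639.889892578125, -218.85792541503906], [635.0693359375, -146.5117645263672]]
side 0.03 143 [0.7247 0.0495 0.0399] ((723.9779052734375, 58.61405563354492), (29.06890106201172, 93.179443359375), 15.916576385498047) [[697.2239990234375, 99.43172454833984], [722.77734375, 9.824599266052246], [750.7318115234375, 17.79638671875], [725.178466796875, 107.40351104736328]]
side 0.03 5646 [ 0.5649 -0.0771  0.0484] ((569.7041015625, -59.73826599121094), (136.3851776123047, 330.5688171386719), 3.569899559020996) [[491.3522033691406, 100.97932434082031], [511.9354553222656, -228.9480438232422], [648.0560302734375, -220.4558563232422], [627.4727783203125, 109.47151184082031]]
soap axis -164.00863892086866
```

View pics/scene_box.png

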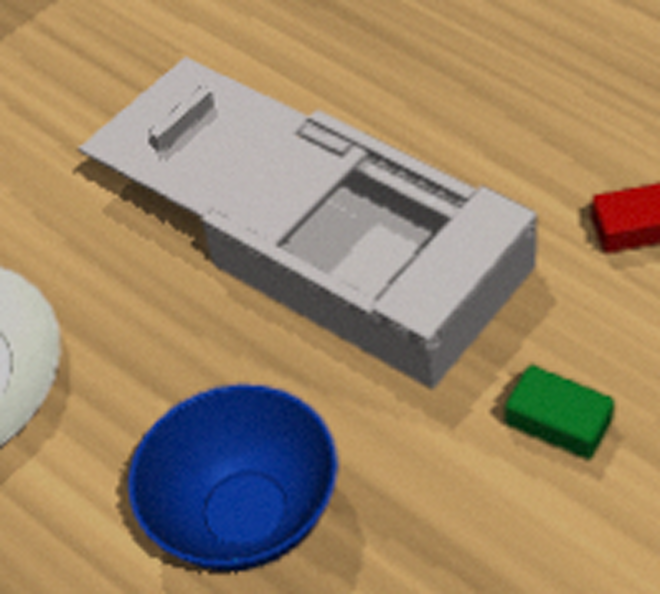

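View pics/side_box.png

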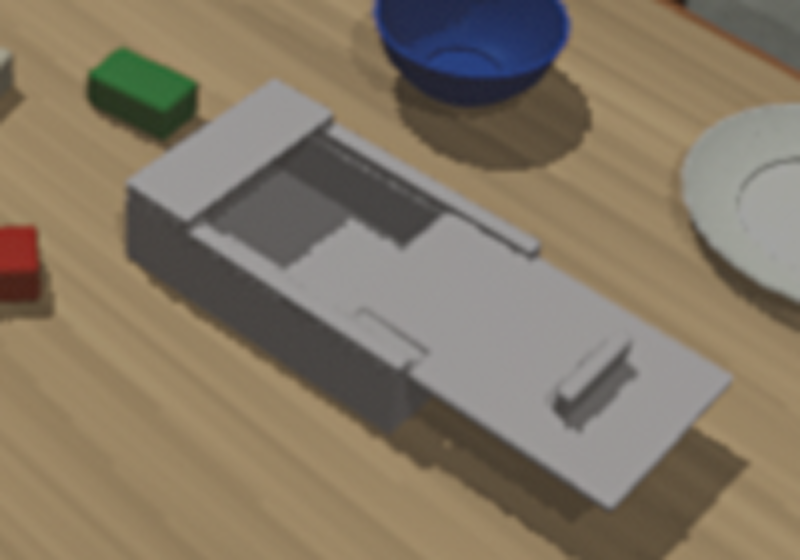

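```bash
cat >> h.py <<'E'
from scipy.spatial.transform import Rotation as Ro
def toolR(o): return Ro.from_euler("xyz",o["orientation"],degrees=True).as_matrix()
def plan(o,target,jaw=None):
    R=toolR(o); print("t",o["clock"],"pos",o["tool_pos"].round(4),"F",o["force"].round(2),"open",round(o["opening"],4),"j6",o["joint_pos"][5].round(1))
    print("tool x",R[:,0].round(3),"y",R[:,1].round(3),"z",R[:,2].round(3),"zdir",np.degrees(np.arctan2(R[1,2],R[0,2])).round(2))
    print("offset total in current tool axes",(R.T@(np.asarray(target)-o["tool_pos"])).round(4))
    if jaw is not None:
        cur=np.degrees(np.arctan2(R[1,2],R[0,2]))
        # roll about tool x (down) by +a turns heading by -a
        for j in (jaw,jaw+180): print("roll for jaw",j,((cur-j+180)%360-180).round(2))
E
python3 - <<'E'
from h import *
from plant import ctrl
plan(ctrl.get_obs(),[.5130,.2785,.12],107.2)
s=dict(np.load("scene0.npz"));C=cloud(s)
for p in ((328,240),(433,265),(352,183),(530,310),(405,325),(440,300)): print(p,C[p[1],p[0]].round(3))
E
```

```text
t 0.15 pos [0.2331 0.633  0.2259] F [-0.47  0.21 -0.67] open 0.0881 j6 -16.5
tool x [-0.    -0.001 -1.   ] y [ 0.938 -0.346  0.   ] z [-0.346 -0.938  0.001] zdir -110.22
offset total in current tool axes [0.1062 0.3851 0.2358]
roll for jaw 107.2 142.58
roll for jaw 287.2 -37.42
(328, 240) [0.594 0.192 0.029]
(433, 265) [0.51  0.408 0.029]
(352, 183) [0.426 0.141 0.031]
(530, 310) [0.515 0.607 0.074]
(405, 325) [0.675 0.429 0.057]
(440, 300) [ 0.557  0.456 -0.   ]
```

Request:
{"op": "servo_tool", "data": {
  "motion": [
    {"offset":[0,0.0385,0.0236],"roll":0,"claw":0.5},
    {"offset":[0,0.0385,0.0236],"roll":0,"claw":0.5},
    {"offset":[0,0.0385,0.0236],"roll":0,"claw":0.5},
    {"offset":[0,0.0385,0.0236],"roll":0,"claw":0.5},
    {"offset":[0,0.0385,0.0236],"roll":0,"claw":0.5},
    {"offset":[0,0.0385,0.0236],"roll":0,"claw":0.5},
    {"offset":[0,0.0385,0.0236],"roll":0,"claw":0.5},
    {"offset":[0,0.0385,0.0236],"roll":0,"claw":0.5},
    {"offset":[0,0.0385,0.0236],"roll":0,"claw":0.5},
    {"offset":[0,0.0385,0.0236],"roll":0,"claw":0.5},
    {"offset":[0,0,0],"roll":10,"claw":0.5},
    {"offset":[0,0,0],"roll":10,"claw":0.5}
  ]
}}

```text
clock: 1.65
tool_pos: [0.5133, 0.278, 0.2262]
orientation: [-11.9, 90.0, -142.5]
force: [-0.3, 0.5, -0.2]
opening: 0.0657
```

Request:
{"op": "servo_tool", "data": {
  "motion": [
    {"offset":[0,0,0],"roll":10.2,"claw":0.5},
    {"offset":[0,0,0],"roll":10.2,"claw":0.5},
    {"offset":[0,0,0],"roll":10.2,"claw":0.5},
    {"offset":[0,0,0],"roll":10.2,"claw":0.5},
    {"offset":[0,0,0],"roll":10.2,"claw":0.5},
    {"offset":[0,0,0],"roll":10.2,"claw":0.5},
    {"offset":[0,0,0],"roll":10.2,"claw":0.5},
    {"offset":[0,0,0],"roll":10.2,"claw":0.5},
    {"offset":[0,0,0],"roll":10.2,"claw":0.5},
    {"offset":[0,0,0],"roll":10.2,"claw":0.5},
    {"offset":[0,0,0],"roll":10.2,"claw":0.5},
    {"offset":[0,0,0],"roll":10.2,"claw":0.5}
  ]
}}

```text
clock: 3.15
tool_pos: [0.5128, 0.2788, 0.2263]
orientation: [105.1, 90.0, -147.9]
force: [0.7, 0.7, -0.0]
opening: 0.0656
```

```bash
python3 - <<'E'
from h import *
from plant import ctrl
plan(ctrl.get_obs(),[.5130,.2785,.006],107.2)
s=ctrl.snapshot("wrist");cv2.imwrite("pics/w1.png",s["frame"])
C=cloud(s)
f=s["frame"].astype(int)
m=(np.abs(C[...,2]-.028)<.006)&(np.hypot(C[...,0]-.513,C[...,1]-.2785)<.06)
P=C[m];print(m.sum(),P.mean(0),cv2.minAreaRect(P[:,:2].astype(np.float32)*1000))
E
```

```text
t 3.15 pos [0.5128 0.2788 0.2263] F [ 0.67  0.7  -0.01] open 0.0656 j6 -120.7
tool x [-0. -0. -1.] y [-0.956 -0.293  0.001] z [-0.293  0.956 -0.   ] zdir 107.05
offset total in current tool axes [ 2.203e-01 -2.000e-04 -3.000e-04]
roll for jaw 107.2 -0.15
roll for jaw 287.2 179.85
2289 [0.51079517 0.27864532 0.02759562] ((512.3001098632812, 279.1533508300781), (66.08341979980469, 40.0203742980957), 18.78776741027832)
```

View pics/w1.png

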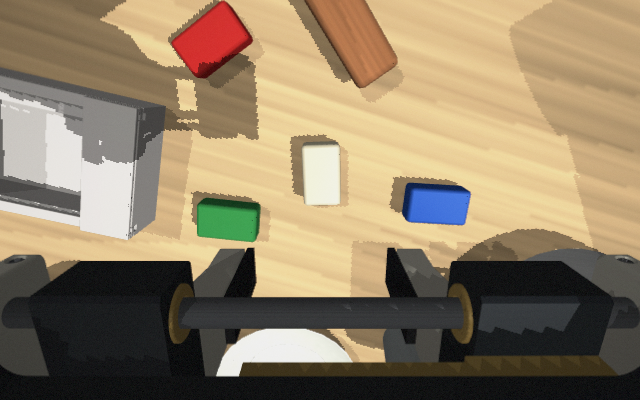

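The wrist view shows the ivory soap at (322,175) between the open fingers and in line with the jaws. It sits at (0.512,0.279) and measures 66x40, as expected. Going down to grasp it.

Request:
{"op": "servo_tool", "data": {
  "motion": [
    {"offset":[0.04,0,0],"roll":-0.5,"claw":0.5},
    {"offset":[0.04,0,0],"roll":-0.5,"claw":0.5},
    {"offset":[0.04,0,0],"roll":0,"claw":0.5},
    {"offset":[0.04,0,0],"roll":0,"claw":0.5},
    {"offset":[0.03,0,0],"roll":0,"claw":0.5},
    {"offset":[0.02,0,0],"roll":0,"claw":0.5},
    {"offset":[0.01,0,0],"roll":0,"claw":0.5},
    {"offset":[0,0,0],"roll":0,"claw":0.5},
    {"offset":[0,0,0],"roll":0,"claw":-0.5},
    {"offset":[0,0,0],"roll":0,"claw":-0.5},
    {"offset":[0,0,0],"roll":0,"claw":-0.5},
    {"offset":[0,0,0],"roll":0,"claw":-0.5}
  ]
}}

```text
clock: 4.7
tool_pos: [0.5132, 0.2792, 0.0072]
orientation: [-65.4, 89.9, 43.0]
force: [-1.1, 0.0, 3.9]
opening: 0.0396
```

Request:
{"op": "servo_tool", "data": {
  "motion": [
    {"offset":[-0.03,0,0],"roll":0,"claw":-0.5},
    {"offset":[-0.04,0,0],"roll":0,"claw":-0.5},
    {"offset":[-0.04,0,0],"roll":0,"claw":-0.5},
    {"offset":[-0.04,0,0],"roll":0,"claw":-0.5},
    {"offset":[0,0,0],"roll":-9.5,"claw":-0.5},
    {"offset":[0,0,0],"roll":-9.5,"claw":-0.5},
    {"offset":[0,0,0],"roll":-9.5,"claw":-0.5},
    {"offset":[0,0,0],"roll":-9.5,"claw":-0.5},
    {"offset":[0,0,0],"roll":-9.5,"claw":-0.5},
    {"offset":[0,0,0],"roll":-9.5,"claw":-0.5},
    {"offset":[0,0,0],"roll":-9.5,"claw":-0.5},
    {"offset":[0,0,0],"roll":-9.5,"claw":-0.5}
  ]
}}

```text
clock: 6.2
tool_pos: [0.5127, 0.2787, 0.1563]
orientation: [21.3, 90.0, -154.0]
force: [-0.8, -0.5, -1.2]
opening: 0.0399
```

```bash
python3 - <<'E'
from h import *
from plant import ctrl
plan(ctrl.get_obs(),[.5722,.0106,.15],183.8)
s=ctrl.snapshot("wrist");cv2.imwrite("pics/w2.png",s["frame"])
E
```

```text
t 6.2 pos [0.5127 0.2787 0.1563] F [-0.85 -0.5  -1.22] open 0.0399 j6 -43.0
tool x [-0.001 -0.    -1.   ] y [ 0.082 -0.997  0.   ] z [-0.997 -0.082  0.001] zdir -175.31
offset total in current tool axes [ 0.0063  0.2721 -0.0374]
roll for jaw 183.8 0.89
roll for jaw 363.8 -179.11
```

View pics/w2.png

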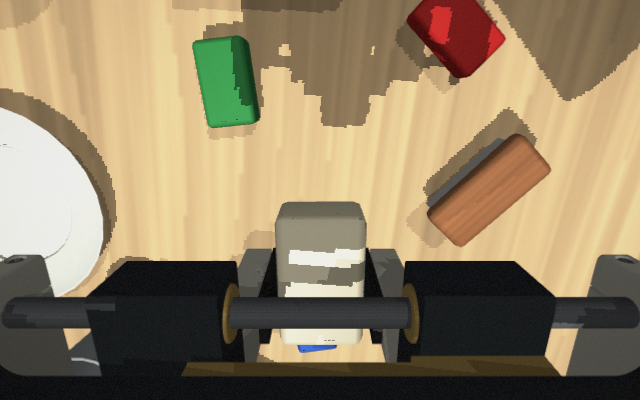

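The soap is held straight between the jaws, around (320,270). Moving it over the box.

Request:
{"op": "servo_tool", "data": {
  "motion": [
    {"offset":[0,0.034,-0.0047],"roll":0,"claw":-0.5},
    {"offset":[0,0.034,-0.0047],"roll":0,"claw":-0.5},
    {"offset":[0,0.034,-0.0047],"roll":0,"claw":-0.5},
    {"offset":[0,0.034,-0.0047],"roll":0,"claw":-0.5},
    {"offset":[0,0.034,-0.0047],"roll":0,"claw":-0.5},
    {"offset":[0,0.034,-0.0047],"roll":0,"claw":-0.5},
    {"offset":[0,0.034,-0.0047],"roll":0,"claw":-0.5},
    {"offset":[0,0.034,-0.0047],"roll":0.8,"claw":-0.5},
    {"offset":[0,0,0],"roll":0,"claw":-0.5},
    {"offset":[0,0,0],"roll":0,"claw":-0.5}
  ]
}}

```text
clock: 7.5
tool_pos: [0.5711, 0.0105, 0.1564]
orientation: [-23.5, 90.0, 160.0]
force: [-0.2, 0.4, -0.9]
opening: 0.039
```

```bash
python3 - <<'E'
from h import *
from plant import ctrl
plan(ctrl.get_obs(),[.5722,.0106,.012],183.8)
for n in ("wrist","side","scene"):
    s=ctrl.snapshot(n);cv2.imwrite(f"pics/{n}3.png",s["frame"]);np.savez(n+"3.npz",**{k:np.array(v) for k,v in s.items()})
E
```

```text
t 7.5 pos [0.5711 0.0105 0.1564] F [-0.19  0.35 -0.85] open 0.039 j6 -17.2
tool x [-0.  0. -1.] y [ 0.06  -0.998 -0.   ] z [-0.998 -0.06   0.   ] zdir -176.53
offset total in current tool axes [ 0.1444  0.     -0.0012]
roll for jaw 183.8 -0.33
roll for jaw 363.8 179.67
```

View pics/wrist3.png

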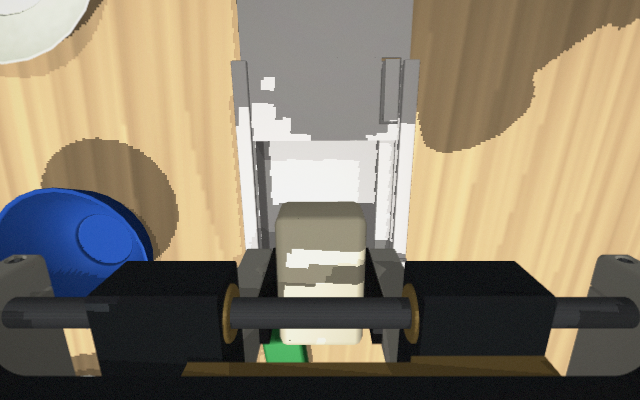

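View pics/side3.png

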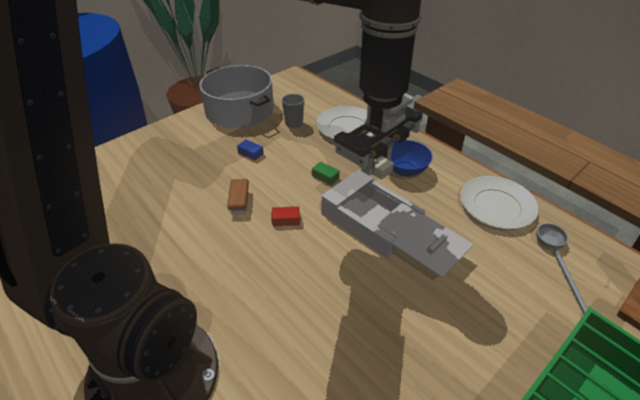

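The soap hangs over the open well. In the wrist view the lips run at about u=240 and u=410 and the lid front edge is at row 140. Checking the box's position from this closer view.

```bash
python3 - <<'E'
from h import *
s=dict(np.load("wrist3.npz"));C=cloud(s)
c=np.array([.5667,.0042]);a=np.radians(93.8);ex=np.array([np.cos(a),np.sin(a)]);ey=np.array([-ex[1],ex[0]])
X=(C[...,:2]-c)@ex;Y=(C[...,:2]-c)@ey;Z=C[...,2]
for r in (90,120,160,180,200,220,240):
    k=(Z[r]>.042)&(Z[r]<.075)&(np.abs(Y[r])<.1)
    l=(Z[r]<.044)&(Z[r]>-.01)&(np.abs(Y[r])<.06)
    print(r,"x",np.nanmedian(X[r][k]).round(4),"Y solid",Y[r][k].min().round(4),Y[r][k].max().round(4),"inner floor Y",(Y[r][l].min().round(4),Y[r][l].max().round(4)) if l.any() else None)
# lid front edge
for u in (290,320,350):
    k=np.where((Z[:200,u]>.042)&(Z[:200,u]<.06))[0]; print("lid front X",X[k.max(),u].round(4),Z[k.max(),u].round(4))
E
```

```text
90 x -0.0788 Y solid -0.0659 0.0654 inner floor Y (np.float64(0.0421), np.float64(0.0435))
120 x -0.0576 Y solid -0.0655 0.0657 inner floor Y (np.float64(0.0422), np.float64(0.0437))
160 x -0.0283 Y solid -0.0651 0.0655 inner floor Y (np.float64(-0.0541), np.float64(0.0565))
180 x -0.0128 Y solid -0.0654 0.0648 inner floor Y (np.float64(-0.0559), np.float64(0.056))
200 x 0.0032 Y solid -0.0649 0.0658 inner floor Y (np.float64(-0.0539), np.float64(0.0542))
220 x 0.0199 Y solid -0.0654 0.0664 inner floor Y (np.float64(-0.0546), np.float64(0.0563))
240 x 0.0373 Y solid -0.065 0.0658 inner floor Y (np.float64(-0.0557), np.float64(0.0566))
lid front X -0.0429 0.0486
lid front X -0.0427 0.0482
lid front X -0.0426 0.0482
```

Request:
{"op": "servo_tool", "data": {
  "motion": [
    {"offset":[0,0,-0.0012],"roll":-0.3,"claw":-0.5},
    {"offset":[0.03,0,0],"roll":0,"claw":-0.5},
    {"offset":[0.03,0,0],"roll":0,"claw":-0.5},
    {"offset":[0.025,0,0],"roll":0,"claw":-0.5},
    {"offset":[0.02,0,0],"roll":0,"claw":-0.5},
    {"offset":[0.02,0,0],"roll":0,"claw":-0.5},
    {"offset":[0.01,0,0],"roll":0,"claw":-0.5},
    {"offset":[0.008,0,0],"roll":0,"claw":-0.5},
    {"offset":[0,0,0],"roll":0,"claw":-0.5}
  ]
}}

```text
clock: 8.78
tool_pos: [0.5724, 0.0107, 0.0134]
orientation: [22.3, 90.0, -153.8]
force: [-0.2, -0.6, -1.3]
opening: 0.0394
```

Request:
{"op": "servo_tool", "data": {
  "motion": [
    {"offset":[0,0,0],"roll":0,"claw":0.045},
    {"offset":[0,0,0],"roll":0,"claw":0.045},
    {"offset":[0,0,0],"roll":0,"claw":0.045},
    {"offset":[0,0,0],"roll":0,"claw":0.045}
  ]
}}

```text
clock: 9.28
tool_pos: [0.5726, 0.0107, 0.0138]
orientation: [-167.0, 90.0, 16.9]
force: [-0.2, 1.1, 0.4]
opening: 0.0456
```

Request:
{"op": "servo_tool", "data": {
  "motion": [
    {"offset":[-0.01,0,0],"roll":0,"claw":0.045},
    {"offset":[-0.02,0,0],"roll":0,"claw":0.045},
    {"offset":[-0.03,0,0],"roll":0,"claw":0.045},
    {"offset":[-0.03,0,0],"roll":0,"claw":0.045},
    {"offset":[-0.03,0,0],"roll":0,"claw":-1},
    {"offset":[0,0.04,0],"roll":0,"claw":-1},
    {"offset":[0,0.04,0],"roll":0,"claw":-1},
    {"offset":[0,0.03,0],"roll":0,"claw":-1},
    {"offset":[0,0,0],"roll":0,"claw":-1},
    {"offset":[0,0,0],"roll":0,"claw":-1}
  ]
}}

```text
clock: 10.52
tool_pos: [0.5799, -0.0989, 0.134]
orientation: [-169.5, 90.0, 14.4]
force: [-0.7, -0.0, 0.9]
opening: 0.0003
```

```bash
cat >> h.py <<'E'
c=np.array([.5667,.0042]);a=np.radians(93.8);ex=np.array([np.cos(a),np.sin(a)]);ey=np.array([-ex[1],ex[0]])
def box(x,y,z): return np.r_[c+x*ex+y*ey,z]
def tobox(p): return np.array([(p[:2]-c)@ex,(p[:2]-c)@ey,p[2]])
E
python3 - <<'E'
from h import *
from plant import ctrl
o=ctrl.get_obs();plan(o,box(-.20,0,.056),183.8);print("tcp in box",tobox(o["tool_pos"]))
for n in ("side","scene"):
    s=ctrl.snapshot(n);C=cloud(s);cv2.imwrite(f"pics/{n}4.png",s["frame"])
    X=(C[...,:2]-c)@ex;Y=(C[...,:2]-c)@ey;Z=C[...,2]
    f=s["frame"].astype(int); warm=(f[...,2]-f[...,0]>25)
    m=(X>-.04)&(X<.052)&(Y>-.054)&(Y<.042)&(Z>.022)&(Z<.04)
    print(n,"soap?",m.sum(),X[m].min(),X[m].max(),Y[m].min(),Y[m].max(),np.median(Z[m]))
    m=(Z>.056)&(Z<.07)&(X<-.12)&(X>-.24)&(abs(Y)<.04);print("rib",X[m].mean(),X[m].min(),X[m].max(),m.sum())
    cv2.imwrite(f"pics/{n}4c.png",cv2.resize(s["frame"][110:290,170:490],None,fx=2.5,fy=2.5))
E
```

```text
t 10.525 pos [ 0.5799 -0.0989  0.134 ] F [-0.66 -0.02  0.93] open 0.0003 j6 -5.5
tool x [ 0.  0. -1.] y [ 0.067 -0.998 -0.   ] z [-0.998 -0.067 -0.   ] zdir -176.13
offset total in current tool axes [0.078  0.0962 0.0065]
roll for jaw 183.8 0.07
roll for jaw 363.8 -179.93
tcp in box [-0.10378795 -0.0063612   0.13399061]
side soap? 505 -0.036408156322386726 0.0507275467845703 -0.053988915728871024 0.04173233292340652 0.0312620192217028
rib -0.17740470660031354 -0.182082538740987 -0.17201076725577094 117
scene soap? 385 -0.0266432155310128 0.038063738309614 -0.027531663752422206 0.04199165394723924 0.032521346460969935
rib -0.17271044570573613 -0.18071789416632358 -0.1678446644045249 122
```

View pics/scene4c.png

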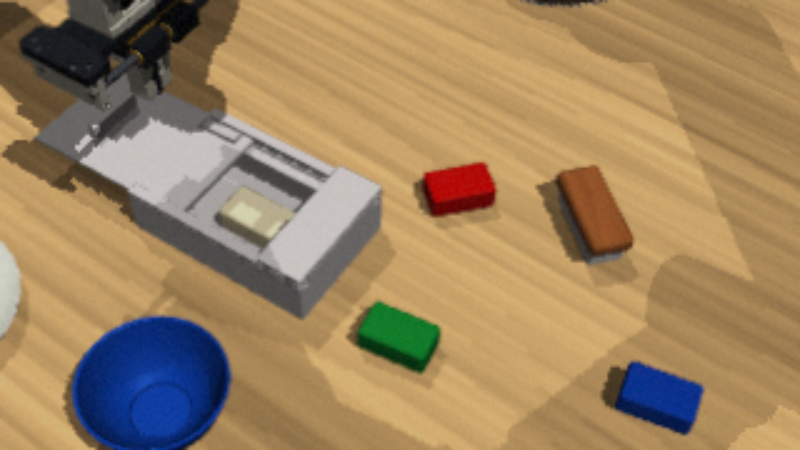

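View pics/side4c.png

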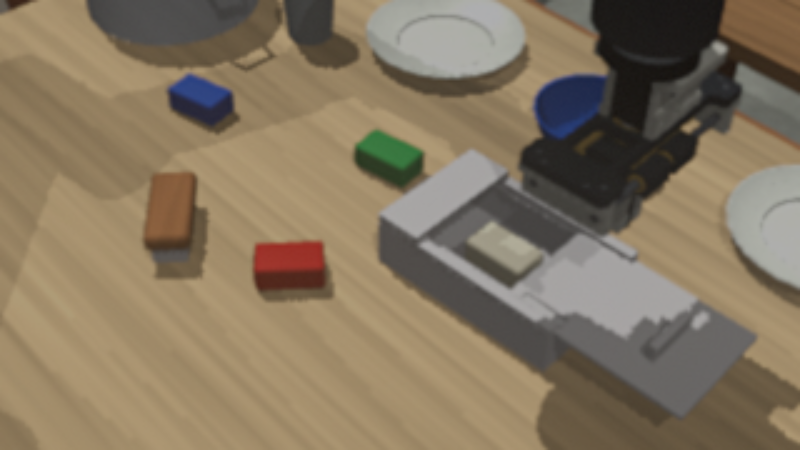

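The soap lies flat in the well, with its top at 32.5 mm, and is clear of the fingers. The lid is still open at about x=-116 mm and the brush hasn't moved. Next I go behind the rib.

Request:
{"op": "servo_tool", "data": {
  "motion": [
    {"offset":[0,0.035,0.004],"roll":0,"claw":-1},
    {"offset":[0,0.035,0.004],"roll":0,"claw":-1},
    {"offset":[0,0.031,0.0034],"roll":0,"claw":-1},
    {"offset":[0.03,0,0],"roll":0,"claw":-1},
    {"offset":[0.03,0,0],"roll":0,"claw":-1},
    {"offset":[0.012,0,0],"roll":0,"claw":-1},
    {"offset":[0.005,0,0],"roll":0,"claw":-1},
    {"offset":[0,0,0],"roll":0,"claw":-1}
  ]
}}

```text
clock: 11.62
tool_pos: [0.5759, -0.2004, 0.0571]
orientation: [159.1, 90.0, -17.0]
force: [0.5, -0.7, 0.8]
opening: 0.0003
```

```bash
python3 - <<'E'
from h import *
from plant import ctrl
o=ctrl.get_obs();plan(o,box(-.195,0.005,.056),183.8);print("tcp in box",tobox(o["tool_pos"]))
E
```

```text
t 11.625 pos [ 0.5759 -0.2004  0.0571] F [ 0.48 -0.72  0.76] open 0.0003 j6 4.8
tool x [ 0.001 -0.    -1.   ] y [ 0.068 -0.998  0.   ] z [-0.998 -0.068 -0.001] zdir -176.07
offset total in current tool axes [ 0.0011 -0.0097  0.0006]
roll for jaw 183.8 0.13
roll for jaw 363.8 -179.87
tcp in box [-0.2047253   0.00434165  0.05712892]
```

Request:
{"op": "servo_tool", "data": {
  "motion": [
    {"offset":[0.001,-0.002,0],"roll":0,"claw":-1},
    {"offset":[0,-0.002,0],"roll":0,"claw":-1},
    {"offset":[0,-0.002,0],"roll":0,"claw":-1},
    {"offset":[0,-0.002,0],"roll":0,"claw":-1},
    {"offset":[0,-0.002,0],"roll":0,"claw":-1},
    {"offset":[0,-0.002,0],"roll":0,"claw":-1},
    {"offset":[0,-0.002,0],"roll":0,"claw":-1},
    {"offset":[0,-0.001,0],"roll":0,"claw":-1},
    {"offset":[0,-0.001,0],"roll":0,"claw":-1}
  ]
}}

```text
clock: 12.75
tool_pos: [0.5745, -0.1849, 0.0557]
orientation: [123.0, 90.0, -53.1]
force: [1.0, -4.6, 0.5]
opening: 0.0001
```

Request:
{"op": "servo_tool", "data": {
  "motion": [
    {"offset":[0,-0.001,0],"roll":0,"claw":-1},
    {"offset":[0,-0.001,0],"roll":0,"claw":-1},
    {"offset":[0,-0.001,0],"roll":0,"claw":-1},
    {"offset":[0,-0.001,0],"roll":0,"claw":-1}
  ]
}}

```text
clock: 13.25
tool_pos: [0.5741, -0.1809, 0.0558]
orientation: [113.3, 90.0, -62.8]
force: [0.8, -6.0, -0.1]
opening: 0.0001
```

Request:
{"op": "servo_tool", "data": {
  "motion": [
    {"offset":[0,-0.0025,0],"roll":0,"claw":-1},
    {"offset":[0,-0.0025,0],"roll":0,"claw":-1},
    {"offset":[0,-0.0025,0],"roll":0,"claw":-1},
    {"offset":[0,-0.0025,0],"roll":0,"claw":-1},
    {"offset":[0,-0.0025,0],"roll":0,"claw":-1},
    {"offset":[0,-0.0025,0],"roll":0,"claw":-1},
    {"offset":[0,-0.0025,0],"roll":0,"claw":-1},
    {"offset":[0,-0.0025,0],"roll":0,"claw":-1},
    {"offset":[0,-0.0025,0],"roll":0,"claw":-1},
    {"offset":[0,-0.0025,0],"roll":0,"claw":-1}
  ]
}}

```text
clock: 14.5
tool_pos: [0.5729, -0.1566, 0.0564]
orientation: [126.2, 89.9, -49.9]
force: [0.5, -9.2, 5.0]
opening: 0.0002
```

Request:
{"op": "servo_tool", "data": {
  "motion": [
    {"offset":[0,-0.0025,0],"roll":0,"claw":-1},
    {"offset":[0,-0.0025,0],"roll":0,"claw":-1},
    {"offset":[0,-0.0025,0],"roll":0,"claw":-1},
    {"offset":[0,-0.0025,0],"roll":0,"claw":-1},
    {"offset":[0,-0.0025,0],"roll":0,"claw":-1},
    {"offset":[0,-0.0025,0],"roll":0,"claw":-1},
    {"offset":[0,-0.0025,0],"roll":0,"claw":-1},
    {"offset":[0,-0.0025,0],"roll":0,"claw":-1},
    {"offset":[0,-0.0025,0],"roll":0,"claw":-1},
    {"offset":[0,-0.0025,0],"roll":0,"claw":-1}
  ]
}}

```text
clock: 15.75
tool_pos: [0.5715, -0.1318, 0.0568]
orientation: [136.6, 89.9, -39.5]
force: [0.6, -8.9, 6.9]
opening: 0.0001
```

```bash
python3 - <<'E'
from h import *
from plant import ctrl
o=ctrl.get_obs();plan(o,box(-.12,0.005,.056),183.8);print("tcp in box",tobox(o["tool_pos"]))
s=ctrl.snapshot("wrist");C=cloud(s);cv2.imwrite("pics/w5.png",s["frame"])
s=ctrl.snapshot("side");C=cloud(s);cv2.imwrite("pics/s5.png",cv2.resize(s["frame"][110:290,250:490],None,fx=3,fy=3))
X=(C[...,:2]-c)@ex;Y=(C[...,:2]-c)@ey;Z=C[...,2]
for y in (-.03,-.02,-.01,0,.01):
    m=(abs(Y-y)<.003)&(Z>.045)&(Z<.051)&(X<.05)&(X>-.12);print("front",X[m].max())
E
```

```text
t 15.75 pos [ 0.5715 -0.1318  0.0568] F [ 0.64 -8.87  6.88] open 0.0001 j6 -2.3
tool x [ 0.002 -0.001 -1.   ] y [ 0.068 -0.998  0.001] z [-0.998 -0.068 -0.002] zdir -176.09
offset total in current tool axes [ 0.0008 -0.016   0.0007]
roll for jaw 183.8 0.11
roll for jaw 363.8 -179.89
tcp in box [-0.13596694  0.00426389  0.05678236]
front 0.010657058229054342
front 0.011119097885693909
front 0.01235751193526397
front 0.011373076215890668
front 0.012124048643960446
```

View pics/s5.png

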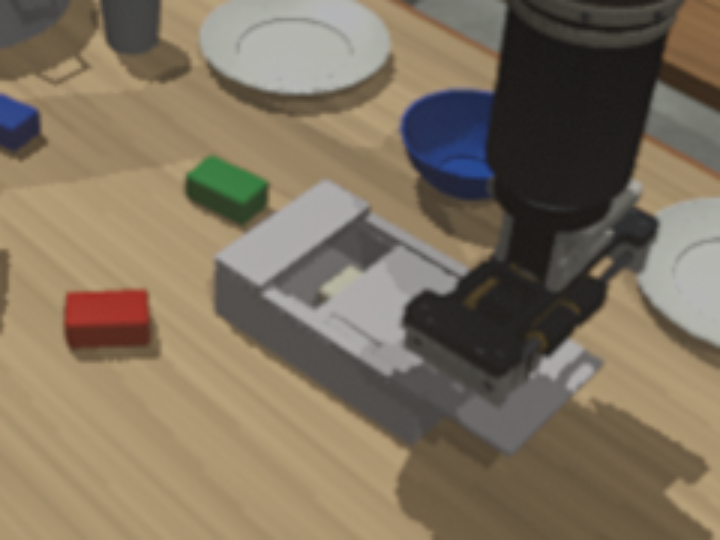

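View pics/w5.png

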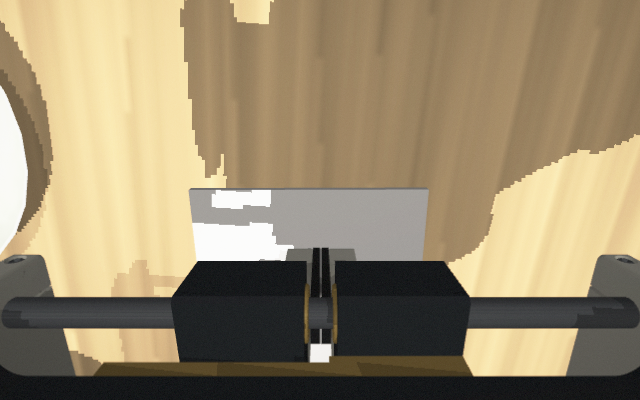

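Pushing force is about 9 N with 7 N upward from friction. I'll raise the tool a touch to relieve that and go on slower.

Request:
{"op": "servo_tool", "data": {
  "motion": [
    {"offset":[-0.0008,0,0],"roll":0,"claw":-1},
    {"offset":[0,-0.001,0],"roll":0,"claw":-1},
    {"offset":[0,-0.0015,0],"roll":0,"claw":-1},
    {"offset":[0,-0.0015,0],"roll":0,"claw":-1}
  ]
}}

```text
clock: 16.35
tool_pos: [0.5706, -0.1271, 0.0568]
orientation: [121.9, 90.0, -54.2]
force: [-0.1, -5.7, 4.1]
opening: 0.0005
```

Request:
{"op": "servo_tool", "data": {
  "motion": [
    {"offset":[0,-0.0015,0],"roll":0,"claw":-1},
    {"offset":[0,-0.0015,0],"roll":0,"claw":-1},
    {"offset":[0,-0.0015,0],"roll":0,"claw":-1},
    {"offset":[0,-0.0015,0],"roll":0,"claw":-1},
    {"offset":[0,-0.0015,0],"roll":0,"claw":-1},
    {"offset":[0,-0.0015,0],"roll":0,"claw":-1}
  ]
}}

```text
clock: 17.1
tool_pos: [0.57, -0.1181, 0.0568]
orientation: [117.8, 90.0, -58.3]
force: [1.6, -6.5, 4.4]
opening: 0.0003
```

Request:
{"op": "servo_tool", "data": {
  "motion": [
    {"offset":[-0.0004,-0.001,0],"roll":0,"claw":-1},
    {"offset":[0,-0.001,0],"roll":0,"claw":-1},
    {"offset":[0,-0.001,0],"roll":0,"claw":-1},
    {"offset":[0,-0.001,0],"roll":0,"claw":-1},
    {"offset":[0,-0.001,0],"roll":0,"claw":-1},
    {"offset":[0,-0.001,0],"roll":0,"claw":-1},
    {"offset":[0,-0.001,0],"roll":0,"claw":-1},
    {"offset":[0,-0.001,0],"roll":0,"claw":-1}
  ]
}}

```text
clock: 18.1
tool_pos: [0.5693, -0.1099, 0.0569]
orientation: [86.0, 90.0, -90.1]
force: [-0.5, -5.8, 3.6]
opening: 0.0003
```

Request:
{"op": "servo_tool", "data": {
  "motion": [
    {"offset":[0,-0.001,0],"roll":0,"claw":-1},
    {"offset":[0,-0.001,0],"roll":0,"claw":-1},
    {"offset":[0,-0.001,0],"roll":0,"claw":-1},
    {"offset":[0,-0.001,0],"roll":0,"claw":-1}
  ]
}}

```text
clock: 18.6
tool_pos: [0.569, -0.106, 0.0569]
orientation: [88.8, 90.0, -87.3]
force: [-0.6, -5.2, 3.1]
opening: 0.0006
```

Request:
{"op": "servo_tool", "data": {
  "motion": [
    {"offset":[0,-0.001,0],"roll":0,"claw":-1},
    {"offset":[0,-0.001,0],"roll":0,"claw":-1},
    {"offset":[0,-0.001,0],"roll":0,"claw":-1},
    {"offset":[0,-0.001,0],"roll":0,"claw":-1}
  ]
}}

```text
clock: 19.1
tool_pos: [0.5687, -0.102, 0.057]
orientation: [94.1, 90.0, -82.0]
force: [0.2, -6.0, 4.0]
opening: 0.0006
```

Request:
{"op": "servo_tool", "data": {
  "motion": [
    {"offset":[0,-0.001,0],"roll":0,"claw":-1},
    {"offset":[0,-0.001,0],"roll":0,"claw":-1},
    {"offset":[0,-0.001,0],"roll":0,"claw":-1}
  ]
}}

```text
clock: 19.48
tool_pos: [0.5685, -0.099, 0.057]
orientation: [100.1, 90.0, -76.0]
force: [0.7, -5.4, 3.9]
opening: 0.0006
```

Request:
{"op": "servo_tool", "data": {
  "motion": [
    {"offset":[0,-0.001,0],"roll":0,"claw":-1},
    {"offset":[0,-0.001,0],"roll":0,"claw":-1},
    {"offset":[0,-0.001,0],"roll":0,"claw":-1}
  ]
}}

```text
clock: 19.85
tool_pos: [0.5683, -0.096, 0.057]
orientation: [98.1, 90.0, -78.0]
force: [0.5, -4.7, 4.4]
opening: 0.0008
```

Request:
{"op": "servo_tool", "data": {
  "motion": [
    {"offset":[0,-0.001,0],"roll":0,"claw":-1},
    {"offset":[0,-0.001,0],"roll":0,"claw":-1},
    {"offset":[0,-0.001,0],"roll":0,"claw":-1}
  ]
}}

```text
clock: 20.23
tool_pos: [0.5682, -0.093, 0.057]
orientation: [105.5, 90.0, -70.6]
force: [1.1, -5.6, 4.9]
opening: 0.0006
```

Request:
{"op": "servo_tool", "data": {
  "motion": [
    {"offset":[0,-0.001,0],"roll":0,"claw":-1},
    {"offset":[0,-0.001,0],"roll":0,"claw":-1},
    {"offset":[0,-0.001,0],"roll":0,"claw":-1}
  ]
}}

```text
clock: 20.6
tool_pos: [0.568, -0.09, 0.057]
orientation: [110.7, 90.0, -65.4]
force: [1.0, -5.4, 4.9]
opening: 0.0004
```

Request:
{"op": "servo_tool", "data": {
  "motion": [
    {"offset":[0,-0.001,0],"roll":0,"claw":-1},
    {"offset":[0,-0.001,0],"roll":0,"claw":-1},
    {"offset":[0,-0.001,0],"roll":0,"claw":-1}
  ]
}}

```text
clock: 20.98
tool_pos: [0.5678, -0.087, 0.0571]
orientation: [115.6, 90.0, -60.5]
force: [0.8, -5.2, 4.5]
opening: 0.0003
```

Request:
{"op": "servo_tool", "data": {
  "motion": [
    {"offset":[0,-0.001,0],"roll":0,"claw":-1},
    {"offset":[0,-0.001,0],"roll":0,"claw":-1},
    {"offset":[0,-0.001,0],"roll":0,"claw":-1}
  ]
}}

```text
clock: 21.35
tool_pos: [0.5676, -0.0839, 0.0571]
orientation: [134.1, 90.0, -42.0]
force: [0.2, -4.7, 4.4]
opening: 0.0004
```

Request:
{"op": "servo_tool", "data": {
  "motion": [
    {"offset":[0,-0.001,0],"roll":0,"claw":-1},
    {"offset":[0,-0.001,0],"roll":0,"claw":-1},
    {"offset":[0,-0.001,0],"roll":0,"claw":-1}
  ]
}}

```text
clock: 21.72
tool_pos: [0.5673, -0.0808, 0.0568]
orientation: [146.6, 90.0, -29.5]
force: [0.4, -4.2, 3.4]
opening: 0.0003
```

Request:
{"op": "servo_tool", "data": {
  "motion": [
    {"offset":[0,-0.001,0],"roll":0,"claw":-1},
    {"offset":[0,-0.001,0],"roll":0,"claw":-1}
  ]
}}

```text
clock: 21.98
tool_pos: [0.5671, -0.0788, 0.0568]
orientation: [17.9, 90.0, -158.3]
force: [0.1, -5.4, 4.8]
opening: 0.0003
```

Request:
{"op": "servo_tool", "data": {
  "motion": [
    {"offset":[0,-0.001,0],"roll":0,"claw":-1},
    {"offset":[0,-0.001,0],"roll":0,"claw":-1}
  ]
}}

```text
clock: 22.22
tool_pos: [0.567, -0.0768, 0.0568]
orientation: [-20.8, 90.0, 163.1]
force: [0.4, -4.7, 4.3]
opening: 0.0004
```

```bash
python3 - <<'E'
from h import *
from plant import ctrl
o=ctrl.get_obs();print("tcp in box",tobox(o["tool_pos"]),o["clock"])
for n in("scene","side"):
    s=ctrl.snapshot(n);C=cloud(s);cv2.imwrite(f"pics/{n}6.png",cv2.resize(s["frame"][110:290,190:390] if n=="scene" else s["frame"][150:270,300:480],None,fx=3.3,fy=3.3))
    X=(C[...,:2]-c)@ex;Y=(C[...,:2]-c)@ey;Z=C[...,2]
    m=(abs(Z-.048)<.004)&(abs(Y)<.05)&(X<-.101)&(X>-.2);print("tail",X[m].min() if m.any() else None)
    for x in np.arange(-.01,.052,.006):
        m=(abs(X-x)<.003)&(abs(Y-.048)<.004)&(Z<.07);k=(abs(X-x)<.003)&(abs(Y+.02)<.02)&(Z<.07);print(x.round(3),"tongue z",Z[m].mean().round(4),"lid z",Z[k].mean().round(4))
E
```

```text
tcp in box [-0.08087039  0.00509335  0.05675082] 22.225
tail -0.11773412344236783
-0.01 tongue z 0.0492 lid z 0.0483
-0.004 tongue z 0.0482 lid z 0.049
0.002 tongue z 0.048 lid z 0.0489
0.008 tongue z 0.048 lid z 0.0487
0.014 tongue z 0.0483 lid z 0.0488
0.02 tongue z 0.0486 lid z 0.0484
0.026 tongue z 0.0485 lid z 0.0491
0.032 tongue z 0.0488 lid z 0.0488
0.038 tongue z 0.0468 lid z 0.049
0.044 tongue z 0.0496 lid z 0.0489
0.05 tongue z 0.0516 lid z 0.0533
tail -0.1187628670748826
-0.01 tongue z 0.0472 lid z nan
-0.004 tongue z 0.0469 lid z nan
0.002 tongue z 0.0479 lid z nan
0.008 tongue z 0.048 lid z nan
0.014 tongue z 0.0476 lid z nan
0.02 tongue z 0.048 lid z 0.0496
0.026 tongue z 0.0487 lid z 0.0479
0.032 tongue z 0.049 lid z 0.0482
0.038 tongue z 0.0489 lid z 0.0473
0.044 tongue z 0.0491 lid z 0.0476
0.05 tongue z 0.0528 lid z 0.0515<stdin>:9: RuntimeWarning: Mean of empty slice.
  ret = ret.dtype.type(ret / rcount)
```

View pics/scene6.png

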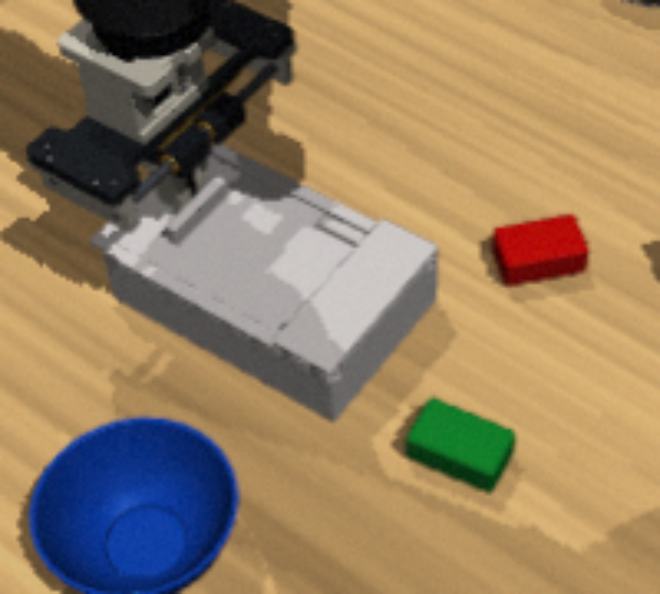

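The lid is at about x=-5 mm, sitting level and still on the flat track; the ramp hasn't come yet. I continue in small steps.

Request:
{"op": "servo_tool", "data": {
  "motion": [
    {"offset":[0,-0.001,0],"roll":0,"claw":-1},
    {"offset":[0,-0.001,0],"roll":0,"claw":-1}
  ]
}}

```text
clock: 22.58
tool_pos: [0.5668, -0.0749, 0.0567]
orientation: [-10.5, 90.0, 173.4]
force: [0.4, -5.1, 2.7]
opening: 0.0003
```

Request:
{"op": "servo_tool", "data": {
  "motion": [
    {"offset":[0,-0.001,0],"roll":0,"claw":-1},
    {"offset":[0,-0.001,0],"roll":0,"claw":-1}
  ]
}}

```text
clock: 22.82
tool_pos: [0.5666, -0.0728, 0.0567]
orientation: [-13.6, 90.0, 170.3]
force: [1.0, -4.8, 2.3]
opening: 0.0004
```

Request:
{"op": "servo_tool", "data": {
  "motion": [
    {"offset":[0,-0.001,0],"roll":0,"claw":-1},
    {"offset":[0,-0.001,0],"roll":0,"claw":-1}
  ]
}}

```text
clock: 23.08
tool_pos: [0.5665, -0.0708, 0.0567]
orientation: [-17.4, 90.0, 166.4]
force: [0.5, -4.0, 2.3]
opening: 0.0003
```

Request:
{"op": "servo_tool", "data": {
  "motion": [
    {"offset":[0,-0.001,0],"roll":0,"claw":-1},
    {"offset":[0,-0.001,0],"roll":0,"claw":-1}
  ]
}}

```text
clock: 23.32
tool_pos: [0.5664, -0.0688, 0.0567]
orientation: [-20.2, 90.0, 163.6]
force: [0.2, -3.2, 1.8]
opening: 0.0002
```

Request:
{"op": "servo_tool", "data": {
  "motion": [
    {"offset":[0,-0.001,0],"roll":0,"claw":-1},
    {"offset":[0,-0.001,0],"roll":0,"claw":-1}
  ]
}}

```text
clock: 23.58
tool_pos: [0.5665, -0.0671, 0.0568]
orientation: [118.9, 90.0, -57.2]
force: [2.5, -6.2, 1.6]
opening: 0.0006
```

Force is rising, so this is the ramp.

Request:
{"op": "servo_tool", "data": {
  "motion": [
    {"offset":[0,-0.001,0],"roll":0,"claw":-1},
    {"offset":[0,-0.001,0],"roll":0,"claw":-1}
  ]
}}

```text
clock: 23.82
tool_pos: [0.5667, -0.0655, 0.057]
orientation: [130.8, 89.9, -45.3]
force: [2.1, -8.8, 1.9]
opening: 0.0001
```

Request:
{"op": "servo_tool", "data": {
  "motion": [
    {"offset":[0,-0.001,0],"roll":0,"claw":-1},
    {"offset":[0,-0.001,0],"roll":0,"claw":-1}
  ]
}}

```text
clock: 24.08
tool_pos: [0.5668, -0.0638, 0.0571]
orientation: [132.6, 89.9, -43.5]
force: [4.3, -11.1, 1.3]
opening: 0.0004
```

Request:
{"op": "servo_tool", "data": {
  "motion": [
    {"offset":[0,-0.0005,0],"roll":0,"claw":-1},
    {"offset":[0,-0.0005,0],"roll":0,"claw":-1}
  ]
}}

```text
clock: 24.32
tool_pos: [0.5666, -0.0627, 0.0571]
orientation: [133.7, 89.9, -42.4]
force: [3.5, -8.0, 1.2]
opening: 0.0004
```

Request:
{"op": "servo_tool", "data": {
  "motion": [
    {"offset":[0,-0.0005,0],"roll":0,"claw":-1},
    {"offset":[0,-0.0005,0],"roll":0,"claw":-1}
  ]
}}

```text
clock: 24.58
tool_pos: [0.5662, -0.0612, 0.0568]
orientation: [144.2, 90.0, -31.9]
force: [1.7, -4.9, 1.0]
opening: 0.0007
```

Request:
{"op": "servo_tool", "data": {
  "motion": [
    {"offset":[0,-0.0005,0],"roll":0,"claw":-1}
  ]
}}

```text
clock: 24.7
tool_pos: [0.5659, -0.0604, 0.0567]
orientation: [-136.4, 90.0, 47.5]
force: [-0.2, -2.9, 1.6]
opening: 0.0002
```

Request:
{"op": "servo_tool", "data": {
  "motion": [
    {"offset":[0,-0.0005,0],"roll":0,"claw":-1}
  ]
}}

```text
clock: 24.82
tool_pos: [0.5656, -0.0595, 0.0565]
orientation: [-60.3, 90.0, 123.6]
force: [0.4, -0.3, 0.3]
opening: 0.0006
```

Force fell to almost nothing, which should be the click. I hold, confirm the force, and look.

Request:
{"op": "servo_tool", "data": {
  "motion": [
    {"offset":[0,0,0],"roll":0,"claw":-1},
    {"offset":[0,0,0],"roll":0,"claw":-1}
  ]
}}

```text
clock: 25.08
tool_pos: [0.5657, -0.0597, 0.0566]
orientation: [-48.7, 90.0, 135.2]
force: [0.5, -0.1, 0.1]
opening: 0.0004
```

```bash
cat > chk.py <<'E'
from h import *
from plant import ctrl
import sys
t=sys.argv[1]
o=ctrl.get_obs();print("tcp in box",tobox(o["tool_pos"]),o["clock"],o["force"].round(1))
for n in("scene","side"):
    s=ctrl.snapshot(n);C=cloud(s);cv2.imwrite(f"pics/{n}{t}.png",cv2.resize(s["frame"][110:290,190:390] if n=="scene" else s["frame"][150:270,300:480],None,fx=3.3,fy=3.3,interpolation=cv2.INTER_CUBIC))
    X=(C[...,:2]-c)@ex;Y=(C[...,:2]-c)@ey;Z=C[...,2]
    m=(abs(Z-.048)<.004)&(abs(Y)<.05)&(X<-.08)&(X>-.2);print(n,"tail",X[m].min() if m.any() else None)
    for x in np.arange(0.0,.052,.006):
        m=(abs(X-x)<.003)&(abs(Y-.048)<.004)&(Z<.07);k=(abs(X-x)<.003)&(abs(Y-.03)<.01)&(Z<.07);print(x.round(3),"tongue z",np.median(Z[m]).round(4),m.sum(),"lid z",np.median(Z[k]).round(4))
E
python3 chk.py 7
```

```text
tcp in box [-0.06367351  0.00523414  0.05662156] 25.075 [ 0.5 -0.1  0.1]
scene tail -0.09907237450343984
0.0 tongue z 0.0468 5 lid z 0.0479
0.006 tongue z 0.0496 7 lid z 0.048
0.012 tongue z 0.0484 4 lid z 0.0484
0.018 tongue z 0.048 8 lid z 0.0489
0.024 tongue z 0.0478 8 lid z 0.0476
0.03 tongue z 0.048 6 lid z 0.0483
0.036 tongue z 0.0468 7 lid z 0.0481
0.042 tongue z 0.0488 6 lid z 0.048
0.048 tongue z 0.0499 2 lid z 0.0494
side tail -0.10174510844800509
0.0 tongue z 0.0479 7 lid z 0.0469
0.006 tongue z 0.0479 7 lid z 0.0469
0.012 tongue z 0.0469 6 lid z 0.047
0.018 tongue z 0.0477 6 lid z 0.0465
0.024 tongue z 0.0469 5 lid z 0.047
0.03 tongue z 0.0464 5 lid z 0.0467
0.036 tongue z 0.0463 6 lid z 0.0472
0.042 tongue z 0.0473 4 lid z 0.0461
0.048 tongue z 0.0467 7 lid z 0.0471
```

View pics/scene7.png

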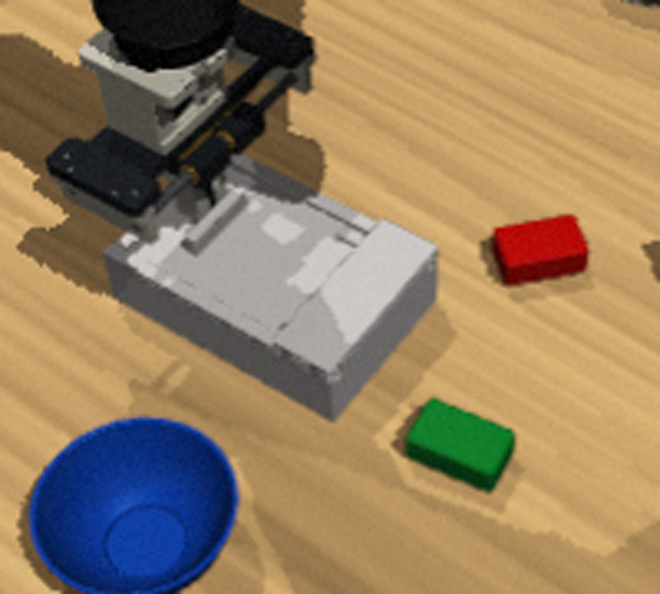

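View pics/side7.png

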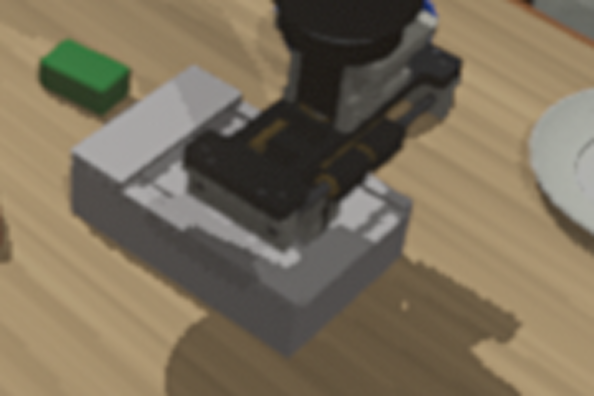

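Request:
{"op": "servo_tool", "data": {
  "motion": [
    {"offset":[0,-0.0005,0],"roll":0,"claw":-1}
  ]
}}

```text
clock: 25.3
tool_pos: [0.5658, -0.0594, 0.0567]
orientation: [-38.3, 90.0, 145.6]
force: [0.5, -0.6, -0.5]
opening: 0.0008
```

Request:
{"op": "servo_tool", "data": {
  "motion": [
    {"offset":[0,-0.0005,0],"roll":0,"claw":-1}
  ]
}}

```text
clock: 25.42
tool_pos: [0.5658, -0.0589, 0.0568]
orientation: [-52.7, 90.0, 131.2]
force: [0.7, 0.3, -0.1]
opening: 0.0006
```

Request:
{"op": "servo_tool", "data": {
  "motion": [
    {"offset":[0,0.004,0],"roll":0,"claw":-1},
    {"offset":[0,0.004,0],"roll":0,"claw":-1},
    {"offset":[-0.03,0,0],"roll":0,"claw":-1},
    {"offset":[-0.04,0,0],"roll":0,"claw":-1},
    {"offset":[-0.04,0,0],"roll":0,"claw":-1},
    {"offset":[0,-0.045,0],"roll":0,"claw":-1},
    {"offset":[0,-0.045,0],"roll":0,"claw":-1},
    {"offset":[0,-0.045,0],"roll":0,"claw":-1},
    {"offset":[0,-0.045,0],"roll":0,"claw":-1},
    {"offset":[0,0,0],"roll":0,"claw":-1},
    {"offset":[0,0,0],"roll":0,"claw":-1}
  ]
}}

```text
clock: 26.8
tool_pos: [0.5539, 0.1124, 0.1666]
orientation: [23.6, 90.0, -152.4]
force: [-0.0, 0.5, -0.2]
opening: 0.0002
```

```bash
python3 - <<'E'
from h import *
from plant import ctrl
o=ctrl.get_obs();print("tcp in box",tobox(o["tool_pos"]),o["clock"],o["force"].round(1))
s=ctrl.snapshot("wrist");C=cloud(s);cv2.imwrite("pics/w8.png",s["frame"]);np.savez("w8.npz",**{k:np.array(v) for k,v in s.items()})
X=(C[...,:2]-c)@ex;Y=(C[...,:2]-c)@ey;Z=C[...,2]
m=(abs(Z-.048)<.003)&(abs(Y)<.05)&(X<-.07);print("tail",X[m].min() if m.any() else None)
m=(Z>.056)&(abs(Y)<.04)&(X<0)&(Z<.08);print("rib",X[m].min(),X[m].max())
for x in np.arange(0.0,.056,.004):
    m=(abs(X-x)<.002)&(abs(Y-.048)<.003)&(Z<.07);k=(abs(X-x)<.002)&(abs(Y-.03)<.008)&(Z<.07);print(x.round(3),"tongue",Z[m].mean().round(5),m.sum(),"lid",Z[k].mean().round(5))
E
python3 chk.py 8 | grep -v "tongue"
```

```text
tcp in box [0.10884688 0.00555307 0.16663795] 26.8 [-0.   0.5 -0.2]
tail None
tcp in box [0.10839021 0.00549838 0.16667398] 26.85 [-0.  -0.3 -0.8]
scene tail -0.1000978001511422
side tail -0.10241968299937244Traceback (most recent call last):
  File "<stdin>", line 7, in <module>
    return umr_minimum(a, axis, None, out, keepdims, initial, where)
ValueError: zero-size array to reduction operation minimum which has no identity
  return _methods._mean(a, axis=axis, dtype=dtype,
  ret = ret.dtype.type(ret / rcount)
```

View pics/w8.png

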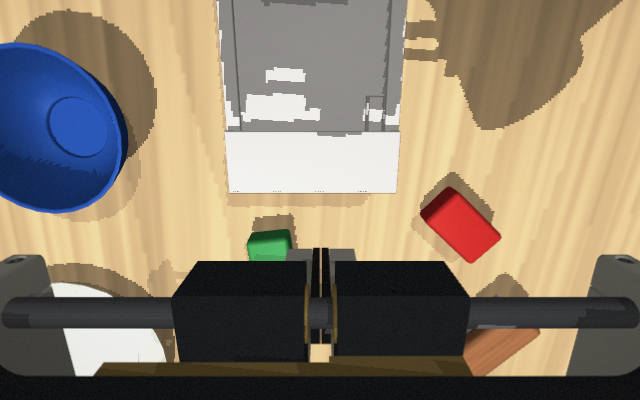

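```bash
python3 - <<'E'
from h import *
def prof(s,y0,tag):
    C=cloud(s);X=(C[...,:2]-c)@ex;Y=(C[...,:2]-c)@ey;Z=C[...,2]
    for x in np.arange(-0.002,.052,.006):
        r=[]
        for y in (y0,.03,0.0,-.03):
            m=(abs(X-x)<.003)&(abs(Y-y)<.003)&(Z<.056);r.append((round(Z[m].mean()*1000,2),int(m.sum())) if m.any() else None)
        print(tag,round(x,3),r)
prof(dict(np.load("w8.npz")),.048,"now")
s=dict(np.load("wrist3.npz"));print("start (lid x -.116: tongue root -.101)")
C=cloud(s);X=(C[...,:2]-c)@ex;Y=(C[...,:2]-c)@ey;Z=C[...,2]
for x in np.arange(-.113,-.05,.006):
    print(round(x,3),[round(np.mean(Z[(abs(X-x)<.003)&(abs(Y-y)<.003)&(Z<.056)])*1000,2) for y in (.048,.03,0,-.03)])
E
```

```text
now -0.002 [(np.float64(47.96), 73), (np.float64(47.88), 72), (np.float64(47.95), 71), (np.float64(47.92), 72)]
now 0.004 [(np.float64(47.9), 76), (np.float64(47.89), 67), (np.float64(47.98), 67), (np.float64(47.98), 68)]
now 0.01 [(np.float64(48.12), 63), (np.float64(47.92), 69), (np.float64(47.69), 70), (np.float64(47.86), 72)]
now 0.016 [(np.float64(48.06), 72), (np.float64(47.85), 74), (np.float64(47.85), 71), (np.float64(48.04), 65)]
now 0.022 [(np.float64(47.79), 64), (np.float64(47.89), 63), (np.float64(48.16), 64), (np.float64(47.91), 73)]
now 0.028 [(np.float64(47.16), 62), (np.float64(47.91), 64), (np.float64(48.05), 58), (np.float64(48.1), 63)]
now 0.034 [(np.float64(47.92), 70), (np.float64(47.94), 65), (np.float64(47.98), 56), (np.float64(48.03), 63)]
now 0.04 [(np.float64(46.59), 65), (np.float64(47.95), 63), (np.float64(47.99), 58), (np.float64(48.02), 59)]
now 0.046 [(np.float64(48.14), 60), (np.float64(47.88), 59), (np.float64(47.91), 53), (np.float64(47.89), 64)]
start (lid x -.116: tongue root -.101)
-0.113 [np.float64(47.46), np.float64(47.59), np.float64(47.76), 
[... 156 characters left out ...]
64(47.91), np.float64(47.85)]
-0.095 [np.float64(48.18), np.float64(47.96), np.float64(47.9), np.float64(47.99)]
-0.089 [np.float64(48.71), np.float64(48.17), np.float64(48.15), np.float64(48.17)]
-0.083 [np.float64(49.21), np.float64(48.21), np.float64(48.18), np.float64(48.07)]
-0.077 [np.float64(48.99), np.float64(48.35), np.float64(48.14), np.float64(48.21)]
-0.071 [np.float64(49.93), np.float64(48.59), np.float64(48.51), np.float64(48.34)]
-0.065 [np.float64(50.43), np.float64(48.65), np.float64(48.68), np.float64(48.51)]
-0.059 [np.float64(50.28), np.float64(48.62), np.float64(48.71), np.float64(48.77)]
-0.053 [np.float64(46.51), np.float64(48.73), np.float64(48.73), np.float64(48.87)]
```

```bash
python3 - <<'E'
from h import *
s=dict(np.load("w8.npz"));C=cloud(s);X=(C[...,:2]-c)@ex;Y=(C[...,:2]-c)@ey;Z=C[...,2]
for x in (.034,.038,.042,.046,.049):
    m=(abs(X-x)<.002)&(abs(Y-.048)<.0035)&(Z<.056);k=(abs(X-x)<.002)&(abs(Y)<.035)&(Z<.056);print(x,np.median(Z[m])*1e3,m.sum(),np.median(Z[k])*1e3)
s=dict(np.load("scene0.npz"))
from plant import ctrl
s=ctrl.snapshot("scene");C=cloud(s);m=blob(abs(C[...,2]-.038)<.006,(407,195));print("brush",cv2.minAreaRect(C[m][:,:2].astype(np.float32)*1000),ctrl.get_obs()["clock"])
E
```

```text
0.034 47.950771013618166 46 47.92527301032084
0.038 47.750020436266524 55 47.86990905346045
0.042 47.790177178722054 46 47.93931337565161
0.046 48.06856258463269 44 47.87822464780431
0.049 47.92464935953872 45 47.95841550581248
brush ((373.9883728027344, 264.9024963378906), (101.44114685058594, 44.411258697509766), 51.08171463012695) 27.0
```

The tongue is flush: it reads within 0.2 mm of the lid, where it stood about 1 mm proud or more at the start. The lid is at x≈+12 mm, the brush hasn't moved, and the arm is clear. Handing in.

```bash
python3 -c "
from plant import ctrl
print(ctrl.close_job())"
```

```text
the job is handed in; nothing more can be done
None
```

The soap is in the box and the lid is slid shut with its tongue clicked in. I handed the job in at about 27 s; it gives no verdict, so these are my own last checks.

- **Soap:** I gripped it across its 40 mm side, set it flat in the well and let go while the lid was still open at x ≈ -116 mm. Its top measured 32.5 mm above the plank, which is right for lying flat on the floor of the box. I couldn't see it again once the lid covered it.
- **Lid force:** Pushing the rib from behind took about 5 N for most of the way. It read about 9 N, with up to 7 N upward, in one early stretch, so I raised the tool slightly there. The force peaked at about 12 N on the ramp, then dropped to about 0. One more millimetre met no resistance, so I stopped without reaching the stop.
- **Click:** The lid ended at x ≈ +12 mm, level at 47.9 mm on top. The tongue reads within 0.2 mm of the lid surface; it stood 1 to 2 mm proud at the start. That is close to what the depth reading can resolve against the 0.25 mm limit, so the force drop is the stronger evidence.
- **Brush and arm:** The brush measured within 1 mm of where it started. The arm was clear of everything when I handed in.

No check failed. The scene and side cameras differed by about 2 mm on the lid's back end, which is within their calibration.

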